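# Put the square serving paddle away under the keeper's weighted hold-down

### The arm

A 6-joint arm with a two-finger parallel gripper is mounted at the origin on a cart in front of the work surface, level with it; the furniture and walls round the work are solid. World frame = base frame: x ahead of the robot, y to its left, z up, the work surface at z = 0. Lengths are in m, angles in rad, forces in N, time in s.
With the tool pointing down it reaches from about 0.35 to 0.775 m from the base axis. Payload 7.3 kg.
Tool frame: the origin (TCP) lies at the very end of the fingers, on their centre line; the grasp point (between the pads) lies 19 mm behind it; z points along the fingers, y is the line along which they close (so a half turn about z gives the same grasp; the last joint's range is limited). The gripper opens to 92 mm and grips with 3 to 60 N. Pads are 19 mm wide; open, the fingers measure 130 mm over their backs; the gripper's body (75 mm by 190 mm) begins 47 mm behind the grasp point.
Start: joints at [-1.364, 0.342, 1.524, -0, 1.275, -0.146], TCP at [0.181, -0.493, 0.19] pointing down, gripper open.
Joint ranges: [-2.53, 2.53], [-0.77, 2.02], [0.04, 2.7], [-1, 4.14], [0.28, 2.66], [-3.11, 3.11]. Speed limits (rad/s): [2.57, 2.57, 3.14, 3.14, 3.14, 3.14].

### API

Orientations are given as a unit quaternion [w, x, y, z].
In Python, from rig import bot gives the robot as it stands. The module is installed in compiled form; this text tells all that it offers.
- The arm moves only by the tool carry_out, never from a script. Its argument "moves" is a list of rows, each a list of 3 entries, a list of its own where there are three numbers: the shift along the tool's x, y, z in m, then the turn, a rotation vector about the tool's x, y, z in degrees, then the finger opening in m, from 0 to 0.0918. In form: [[[x, y, z], [ax, ay, az], gripper], ...]. A call has 1 to 20 rows; each row is the pose to reach, as a shift and turn from the pose commanded when the call began, along the tool's axes at that moment; what a row does not reach only later rows make up. A row lasts 1/10 s, in which the tool goes at most 50 mm and 8.59 degrees, less where a joint would pass 70% of its speed; a pose out of reach is approached as far as the arm can. A call with a gripper value outside its range is refused whole. The fingers move at their own pace and stop on an object; "force" is the grip in N (left out, the last holds). Time passes only in rows, so rows that repeat a pose let the fingers close. It gives the time, the measured TCP pose, the force, the opening and the grip force at its end, in the units of the state.
- bot.read_state(): the state, without advancing time (a new reading comes with each control period).
- bot.read_camera(name): name is "side" or "top" or "wrist"; returns a dict with "color" (480x640x3 uint8, red, green, blue), "intrinsics" (3x3 intrinsics, pixels), "rvec" (rotation vector, rad) and "tvec" (3), from world to camera coordinates, as OpenCV has them. Camera axes: x right, y down, z forward; pixel columns grow to the right and rows downward; lengths in m; the calibration is good to about 2 mm. A picture is of the moment at which its call begins. There is no depth.
- bot.hand_in(): hands the job in; it is judged then, once.
Trained networks look in a picture, given as the dict that the camera call returned (one of the last four; its "shot" number tells which), for a name from the list of things; names that differ only in an ending like _2 or _b are one class to them, and where a whole thing is asked for, a point or a joint stands for the part that bears it (a point fixed in the world has none). Each returns a list of dicts, best first, with "p" (0 to 1); they miss things now and then, are a little off and sometimes report something else, mostly with a low value. They report only what shows in the picture. A call takes as long as a camera call. They do not tell look-alikes from the thing itself.
- bot.cut_out(query, picture): "region" (480x640 bool, what is visible of it).
- bot.mark_of(query, picture): "location" ([x, y, z] in m, in world coordinates, good to about 4 mm: a listed point, or the origin of a listed thing).
The state is a dict: "time": time; "qpos": joint angles; "qvel": joint speeds; "joint_efforts": joint torques, N m; "eef_pos": TCP position; "ee_rot": TCP orientation; "ft_force": force on the tool from outside, world axes, zero at the start; "moment": the same for the moment, N m; "width": finger opening in m; "finger_force": force on a finger pad.
Only numpy, scipy, OpenCV 4.12 (cv2) and the standard library are available. Lean on these libraries where they do the work, as an engineer would, in place of code of your own. Each camera call takes 0.05 s, during which the arm holds its last target. There are 200 camera calls.

### The job

The wooden serving paddle draining on the sloping wire rack is dry: put it away in the keeper that holds the paddles with square blades like its own, on top of that pile and under the weighted hold-down, handle towards you. It should lie flat, pushed home to the back stop, with the hold-down resting on it. Leave the round paddles and the other things about the worktop where they are.

Things in the scene. Friction and masses are not known exactly. Their poses are not given: they have to be found in the camera images.
- paddle_handle (a point): Middle of the handle of the paddle to put away, half-way through its thickness. Axes: x from handle to far edge of the blade, y across, z out of the upper face. The handle is 26 mm wide, 72 mm long, 15 mm thick. At the start x points roughly to the robot's right and 40 degrees down, the handle sticking up past the rack's left end, free on both sides and below.
- paddle_blade (a point): Centre of that paddle's square blade (104 x 104 x 15 mm, corners rounded to 16 mm), half-way through its thickness, 88 mm along x from the middle of the handle; same axes.
- paddle_nose (a point): Middle of that blade's far edge, half-way through its thickness, 52 mm along x from the blade's centre; same axes.
- paddle: That same paddle, flat wood, about 0.11 kg; origin at the blade's centre on its lower face, same axes.
- rack: Fixed draining rack: a wire ramp on a drip tray 164 x 142 mm. Origin: centre of its underside; x to its low end. The ramp slopes at 40 degrees, its top 100 mm high and 45 mm ahead (-x) of the origin. Wire lips stop the paddle's far edge at the low end; wire pins rise 20 to 28 mm from the ramp 5 mm clear of each side of the blade.
- keeper_square: Fixed wooden keeper with the pile of two square-bladed paddles (twin of the other; which stands on the left changes). Origin: centre of its underside, on the worktop; x to its back, z up. Floor 16 mm up, from x = -59 to 99 mm; pile top 46 mm up, handles sticking out in front (-x). Wire side guides: inner faces at y = +/-58 mm, x = -20 to 52 mm, 77 mm high.
- keeper_round: Fixed wooden keeper with the pile of two round-bladed paddles (twin of the other; which stands on the left changes). Origin: centre of its underside, on the worktop; x to its back, z up. Floor 16 mm up, from x = -59 to 99 mm; pile top 46 mm up, handles sticking out in front (-x). Wire side guides: inner faces at y = +/-58 mm, x = -20 to 52 mm, 77 mm high. Not to be used or disturbed.
- square_pile_top (a point): Middle of the blade of the upper square paddle in its keeper, on its upper face; x from handle to back.
- round_pile_top (a point): Middle of the blade (104 mm disc) of the upper round paddle in its keeper, on its upper face.
- holddown_square: Weighted wire hold-down over the square pile; origin on its hinge (along y), 88 mm behind and 50 mm above the keeper's origin; axes the keeper's while it rests on two paddles. Two 6 mm wires 48 mm apart press the pile 72 mm ahead of the hinge with about 1.2 N, then rise at 31 degrees to the crossbar. A paddle slid in flat on the pile lifts it with under 10 N.
- holddown_round: Weighted wire hold-down over the round pile; origin on its hinge (along y), 88 mm behind and 50 mm above the keeper's origin; axes the keeper's while it rests on two paddles. Two 6 mm wires 48 mm apart press the pile 72 mm ahead of the hinge with about 1.2 N, then rise at 31 degrees to the crossbar. A paddle slid in flat on the pile lifts it with under 10 N.
- back_stop_square (a point): On the back stop of the keeper with the square paddles, 46 mm up (level with the pile's top): the stop's upright face, 70 mm behind the keeper's origin, 72 mm high. Axes the keeper's.
- crossbar_square (a point): Middle of the 6 mm crossbar at the front, upturned end of the hold-down over the square pile: 126 mm ahead of the hinge, 81 mm above the worktop (about 25 mm more with a third paddle under it). The hold-down can be lifted by it, and stays open once past upright (stop at 1.9 rad).
- crossbar_round (a point): Middle of the 6 mm crossbar at the front, upturned end of the hold-down over the round pile: 126 mm ahead of the hinge, 81 mm above the worktop (about 25 mm more with a third paddle under it). The hold-down can be lifted by it, and stays open once past upright (stop at 1.9 rad).
- mug: Bystander: white mug, 82 x 112 x 94 mm; origin under its middle.
- jam: Bystander: jam jar, 69 mm wide, 99 mm tall; origin under its middle.
- salt: Bystander: seasoning jar with black cap, 41 mm wide, 105 mm tall; origin under its middle.
- bowl: Bystander: bowl, 135 mm wide, 69 mm tall; origin under its middle.
- teaspoon: Bystander: teaspoon lying on the worktop, 139 x 30 x 10 mm; origin under its middle.
There are look-alikes about, which are no part of the job. Leave any purple look-alike of the paddle alone.

How it is judged:
By the outcome, as a careful person would: the job done as asked, in the order asked, and still so for the second after the job is handed in, with the robot touching nothing.
It also fails if it takes over 48 s, if anything falls off the work surface, if the arm or the gripper's body presses on something with over 40 N, if the wrist force passes 120 N, or if a joint passes its speed limit or range.

## Working session

There is one attempt and no reset: what is moved stays moved. The work goes in short steps, Python scripts to look and compute and a tool call to move; the robot and the scene stay as the last step left them, time stands still between calls to the robot, and variables do not carry over. Pictures are saved under pics/ and viewed, at most 12 in all, crops included, and the job is handed in when it is done.

Besides the shell and the picture viewer there is one more tool, called after "Request:" by a JSON object that holds its "op" and its "data", one argument or row to a line. carry_out: Moves the arm, as the interface text tells. Its arguments: {"type":"object","properties":{"moves":{"type":"array"},"force":{"type":"number"}},"required":["moves"]}

```bash
mkdir -p pics; cat > h.py <<'E'
from rig import bot
import numpy as np, cv2
from scipy.spatial.transform import Rotation as R
def rot(q): return R.from_quat([q[1],q[2],q[3],q[0]])
def look(cam,names,save=None):
    p=bot.read_camera(cam)
    if save: cv2.imwrite('pics/'+save,p['color'][:,:,::-1])
    for n in names:
        for d in bot.mark_of(n,p)[:3]:
            l=np.array(d['location']); uv=cv2.projectPoints(l.reshape(1,3),p['rvec'],p['tvec'],p['intrinsics'],None)[0].ravel()
            print(cam,n,round(d['p'],2),l.round(4),uv.round())
    return p
E
python3 - <<'E'
from h import *
N=['paddle_handle','paddle_blade','paddle_nose','rack','keeper_square','square_pile_top','back_stop_square','crossbar_square','round_pile_top','crossbar_round']
for c in('side','top'):look(c,N,c+'0.png')
s=bot.read_state();print(s)
E
```

```text
side paddle_handle 0.97 [ 0.3899 -0.6893  0.0065] [374. 363.]
side paddle_handle 0.81 [ 0.423  -0.303   0.1206] [306. 256.]
side paddle_blade 0.76 [ 0.4345 -0.763   0.0087] [407. 373.]
side paddle_blade 0.75 [ 0.4409 -0.3647  0.0659] [322. 279.]
side paddle_nose 0.83 [ 0.4534 -0.81    0.0112] [426. 381.]
side paddle_nose 0.73 [ 0.4572 -0.4035  0.0367] [333. 292.]
side rack 0.75 [ 0.44   -0.3494  0.0027] [318. 295.]
side rack 0.29 [ 0.5848 -0.1375  0.0837] [321. 234.]
side keeper_square 0.89 [ 0.6217 -0.1349 -0.0035] [328. 253.]
side keeper_square 0.45 [0.3923 0.3327 0.001 ] [217. 218.]
side square_pile_top 0.72 [ 0.631  -0.1328  0.0474] [330. 240.]
side square_pile_top 0.61 [ 0.4393 -0.3497 -0.0006] [318. 296.]
side square_pile_top 0.58 [0.583  0.1777 0.0774] [276. 204.]
side back_stop_square 0.59 [ 0.6895 -0.1193  0.0454] [342. 235.]
side crossbar_square 0.73 [ 0.5821 -0.1387  0.0836] [320. 234.]
side round_pile_top 0.56 [0.6357 0.1836 0.043 ] [287. 209.]
side crossbar_round 0.45 [0.5813 0.1774 0.0799] [276. 204.]
side crossbar_round 0.2 [ 0.6893 -0.1206  0.0449] [342. 235.]
top pad
[... 978 characters left out ...]
1, 'qpos': array([-1.36400009e+00,  3.41971514e-01,  1.52410188e+00,  1.14922700e-05,
        1.27539749e+00, -1.45987853e-01]), 'qvel': array([-4.45847913e-04,  1.47128412e-03,  5.53798848e-04,  4.29703734e-05,
       -3.74300449e-04, -8.39644909e-06]), 'joint_efforts': array([-1.75820937e-04, -4.31138849e+01, -2.44477683e+01,  7.17419875e-02,
        4.82747855e-02, -1.21727908e-05]), 'eef_pos': array([ 0.1814292 , -0.49267985,  0.18955465]), 'ee_rot': array([6.06885982e-05, 9.84483510e-01, 1.75477107e-01, 7.34564794e-06]), 'ft_force': array([-0.62684426, -0.44155704,  0.09984158]), 'moment': array([-0.00272674,  0.05951568, -0.03067917]), 'finger_force': 0.0, 'width': 0.09179293427110838}
```

```bash
python3 -c "
import cv2
a=cv2.imread('pics/side0.png');cv2.imwrite('pics/s1.png',cv2.resize(a[140:420,160:500],(800,600)[:2] and (728,600)))"
```

```text
(no output)
```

View pics/s1.png

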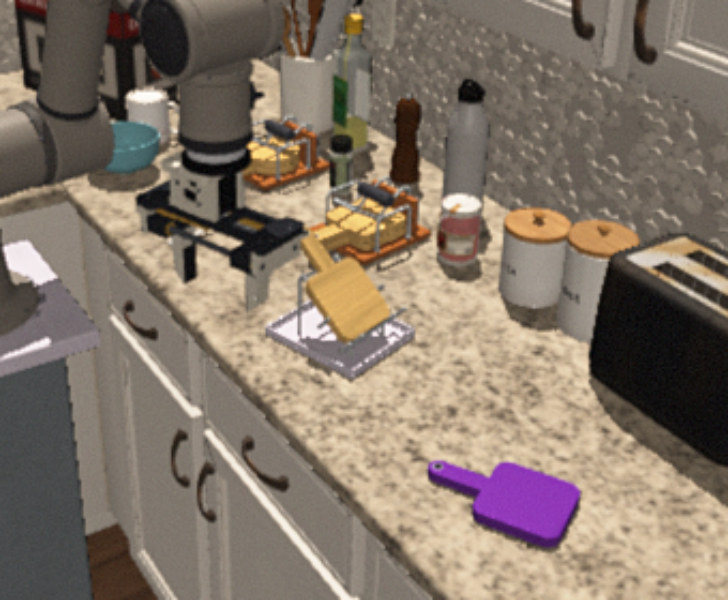

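View pics/top0.png

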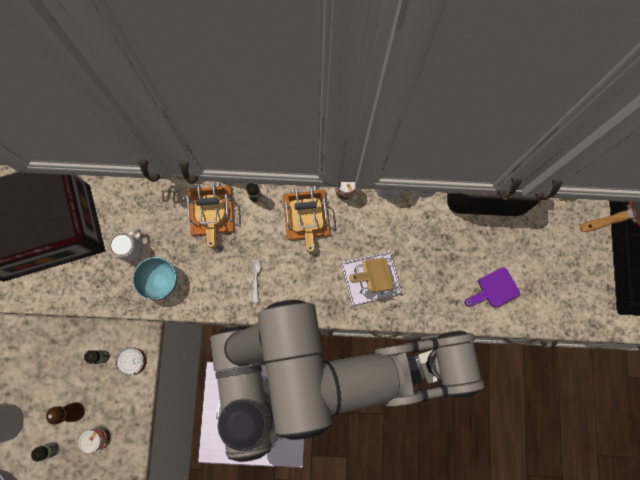

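Right keeper (top picture about 306,215) looks square and the left one (210,212) round; I'll check this close up. The target paddle is on the rack at about (375,276), and the purple one at (499,289) is a decoy. First I move to a pre-grasp pose.

```bash
cat >> h.py <<'E'
def frame(x,up):   # rotation with x-axis x, z near up
    x=np.array(x)/np.linalg.norm(x); y=np.cross(up,x); y/=np.linalg.norm(y)
    return np.c_[x,y,np.cross(x,y)]
def tool(P,t):     # tool axes from paddle axes P, tilt t deg; tool y = paddle y*(+1), z = -zp tilted to +xp
    t=np.radians(t); z=-np.cos(t)*P[:,2]+np.sin(t)*P[:,0]; y=P[:,1]
    return np.c_[np.cross(y,z),y,z]
def go(pos,T):
    s=bot.read_state(); C=rot(s['ee_rot'])
    d=C.inv().apply(np.array(pos)-s['eef_pos']); r=(C.inv()*R.from_matrix(T)).as_rotvec(degrees=True)
    print('shift',d.round(4),'turn',r.round(2),'steps',np.linalg.norm(d)/.05,np.linalg.norm(r)/8.59)
E
python3 - <<'E'
from h import *
a=np.radians(-70.3);b=np.radians(40)
x=[np.cos(a)*np.cos(b),np.sin(a)*np.cos(b),-np.sin(b)]
T=tool(frame(x,[0,0,1]),25); print(T.round(3))
H=np.array([.4205,-.304,.122])
go(H+.007*T[:,2]-.12*T[:,2],T)
t=cv2.imread('pics/top0.png')[165:265,170:345]; cv2.imwrite('pics/k.png',cv2.resize(t,None,fx=4,fy=4,interpolation=2))
E
```

```text
[[-0.326  0.941 -0.087]
 [ 0.909  0.337  0.244]
 [ 0.259 -0.    -0.966]]
shift [ 0.2893 -0.0652 -0.0416] turn [ 11.71  11.82 -88.93] steps 5.988784925936029 10.532364516092155
```

View pics/k.png

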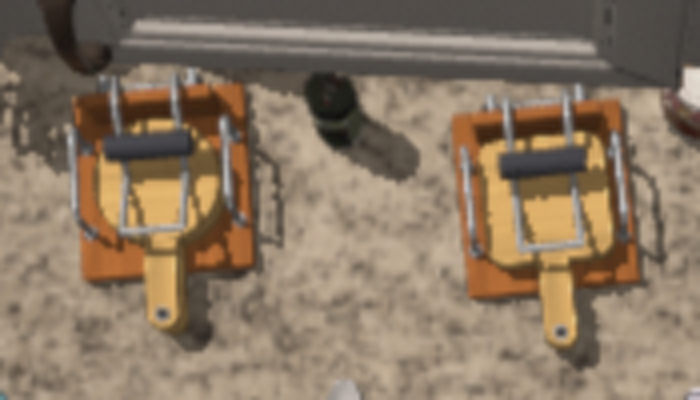

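The crop confirms it: the right keeper (crop 545,190) holds the square blades and the left one (160,185) the round ones.

Request:
{"op": "carry_out", "data": {
  "moves": [
    [[0.289,-0.065,-0.042],[11.7,11.8,-88.9],0.07],
    [[0.289,-0.065,-0.042],[11.7,11.8,-88.9],0.07],
    [[0.289,-0.065,-0.042],[11.7,11.8,-88.9],0.07],
    [[0.289,-0.065,-0.042],[11.7,11.8,-88.9],0.07],
    [[0.289,-0.065,-0.042],[11.7,11.8,-88.9],0.07],
    [[0.289,-0.065,-0.042],[11.7,11.8,-88.9],0.07],
    [[0.289,-0.065,-0.042],[11.7,11.8,-88.9],0.07],
    [[0.289,-0.065,-0.042],[11.7,11.8,-88.9],0.07],
    [[0.289,-0.065,-0.042],[11.7,11.8,-88.9],0.07],
    [[0.289,-0.065,-0.042],[11.7,11.8,-88.9],0.07],
    [[0.289,-0.065,-0.042],[11.7,11.8,-88.9],0.07],
    [[0.289,-0.065,-0.042],[11.7,11.8,-88.9],0.07],
    [[0.289,-0.065,-0.042],[11.7,11.8,-88.9],0.07],
    [[0.289,-0.065,-0.042],[11.7,11.8,-88.9],0.07],
    [[0.289,-0.065,-0.042],[11.7,11.8,-88.9],0.07],
    [[0.289,-0.065,-0.042],[11.7,11.8,-88.9],0.07]
  ]
}}

```text
time: 2.7
eef_pos: [0.4301, -0.3318, 0.2317]
ee_rot: [-0.106, 0.571, 0.81, 0.075]
ft_force: [-0.1, -0.8, -0.5]
width: 0.0698
finger_force: 0.0
```

```bash
python3 - <<'E'
from h import *
s=bot.read_state();print(s['qpos'].round(2),s['eef_pos'],s['ee_rot'],s['time'])
look('wrist',['paddle_handle','paddle_blade','paddle_nose'],'w1.png')
E
```

```text
[-0.86  0.51  1.18  0.09  1.7  -1.2 ] [ 0.43007525 -0.33182107  0.23171392] [-0.10645449  0.57132166  0.81033181  0.0749757 ] 2.7
wrist paddle_handle 0.91 [ 0.4242 -0.3038  0.1246] [323. 220.]
wrist paddle_blade 0.78 [ 0.4422 -0.3642  0.07  ] [318. 291.]
wrist paddle_nose 0.68 [ 0.4474 -0.4027  0.0363] [310. 325.]
```

View pics/w1.png

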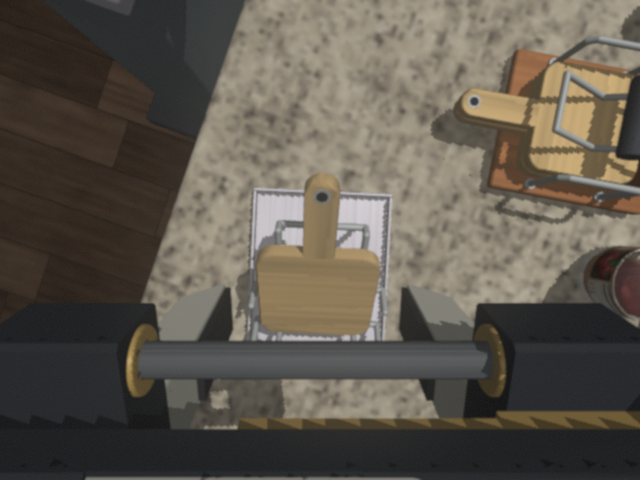

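The wrist view shows the handle at (322,215) with the blade below it at (318,290), lined up with the fingers. I'm going down on it.

```bash
python3 - <<'E'
from h import *
a=np.radians(-71.5);b=np.radians(40)
x=[np.cos(a)*np.cos(b),np.sin(a)*np.cos(b),-np.sin(b)]
T=tool(frame(x,[0,0,1]),25)
H=np.array([.4222,-.3035,.1232])
go(H+.007*T[:,2]-.06*T[:,2],T)
go(H+.007*T[:,2],T)
E
```

```text
shift [0.0003 0.0017 0.0593] turn [-0.31  0.02  1.12] steps 1.1862555889495958 0.13535420843259752
shift [0.0003 0.0021 0.1193] turn [-0.31  0.02  1.12] steps 2.386075302005945 0.13535420843259752
```

Request:
{"op": "carry_out", "data": {
  "moves": [
    [[0,0.002,0.03],[-0.3,0,1.1],0.07],
    [[0,0.002,0.06],[-0.3,0,1.1],0.07],
    [[0,0.002,0.08],[-0.3,0,1.1],0.07],
    [[0,0.002,0.1],[-0.3,0,1.1],0.07],
    [[0,0.002,0.11],[-0.3,0,1.1],0.07],
    [[0,0.002,0.119],[-0.3,0,1.1],0.07],
    [[0,0.002,0.119],[-0.3,0,1.1],0.05],
    [[0,0.002,0.119],[-0.3,0,1.1],0.035],
    [[0,0.002,0.119],[-0.3,0,1.1],0.01],
    [[0,0.002,0.119],[-0.3,0,1.1],0.01],
    [[0,0.002,0.119],[-0.3,0,1.1],0.01],
    [[0,0.002,0.119],[-0.3,0,1.1],0.01],
    [[0,0.002,0.119],[-0.3,0,1.1],0.01],
    [[0,0.002,0.119],[-0.3,0,1.1],0.01]
  ],
  "force": 50
}}

```text
time: 4.3
eef_pos: [0.4217, -0.3022, 0.1166]
ee_rot: [-0.106, 0.579, 0.805, 0.076]
ft_force: [0.4, -0.9, 0.3]
width: 0.012
finger_force: 0.0
```

```bash
python3 - <<'E'
from h import *
s=bot.read_state();print(s['qpos'].round(2),s['eef_pos'],s['ft_force'],s['time'])
look('wrist',['paddle_handle','paddle_blade','paddle_nose'],'w2.png')
look('side',['paddle_handle','paddle_blade','paddle_nose'],'s2.png')
E
```

```text
[-0.84  0.54  1.44  0.1   1.4  -1.19] [ 0.42169045 -0.30220085  0.1165967 ] [ 0.39430824 -0.88410983  0.34076833] 4.3
wrist paddle_handle 0.84 [ 0.4228 -0.3056  0.1211] [318. 281.]
wrist paddle_blade 0.89 [ 0.4416 -0.363   0.0662] [317. 366.]
wrist paddle_nose 0.92 [ 0.4471 -0.4023  0.0344] [307. 405.]
side paddle_handle 0.97 [ 0.3934 -0.6864  0.0061] [374. 362.]
side paddle_handle 0.74 [ 0.4234 -0.306   0.1246] [307. 256.]
side paddle_handle 0.54 [4.105e-01 2.200e-02 3.000e-04] [256. 248.]
side paddle_blade 0.89 [ 0.4434 -0.3674  0.0676] [323. 279.]
side paddle_blade 0.67 [ 0.4336 -0.7647  0.0096] [407. 373.]
side paddle_blade 0.22 [ 0.6315 -0.1291  0.049 ] [330. 239.]
side paddle_nose 0.84 [ 0.4535 -0.807   0.003 ] [425. 382.]
side paddle_nose 0.74 [ 0.4548 -0.4052  0.0353] [333. 293.]
```

View pics/w2.png

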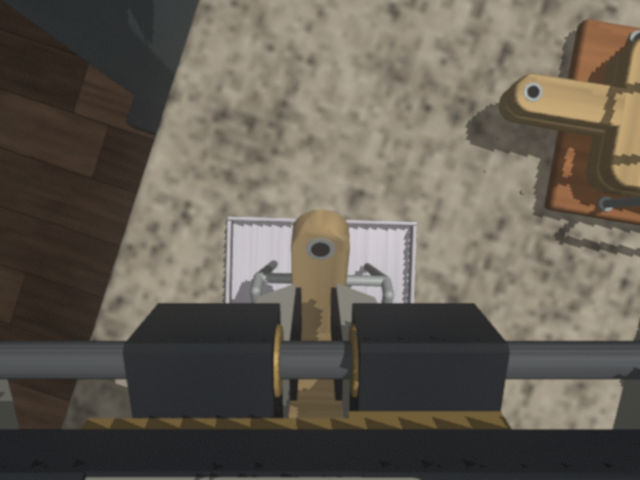

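```bash
python3 - <<'E'
from h import *
s=bot.read_state();print(s['width'],s['finger_force'],s['time'],s['moment'])
p=bot.read_camera('wrist')
for z in(-.02,0.0):
  for y in(-.013,-.006,.006,.013):
    w=rot(s['ee_rot']).apply([0,y,z])+s['eef_pos']
    print(z,y,cv2.projectPoints(w.reshape(1,3),p['rvec'],p['tvec'],p['intrinsics'],None)[0].ravel().round())
im=p['color'][200:420,210:430]; cv2.imwrite('pics/w3.png',cv2.resize(im,(600,600),interpolation=2)[:,:,::-1])
E
```

```text
0.00975541321574854 0.0 4.7 [-0.05641007 -0.16317951 -0.01849736]
-0.02 -0.013 [290. 289.]
-0.02 -0.006 [305. 289.]
-0.02 0.006 [332. 289.]
-0.02 0.013 [347. 289.]
0.0 -0.013 [292. 273.]
0.0 -0.006 [306. 273.]
0.0 0.006 [330. 273.]
0.0 0.013 [344. 273.]
```

View pics/w3.png

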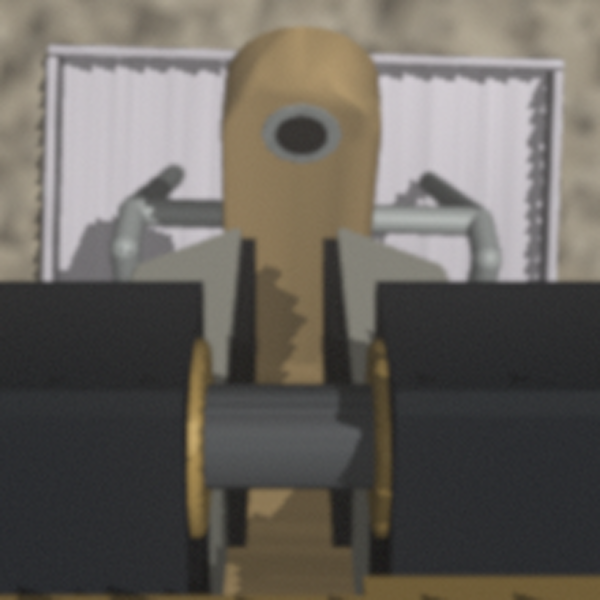

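The fingers closed over the handle's top (gap 10 mm at crop 255–325), so the handle sits lower than the marks say. I'll open, go deeper and a little up the handle to clear the rack's top wire (crop row 210), then close again.

Request:
{"op": "carry_out", "data": {
  "moves": [
    [[0,0,-0.005],[0,0,0],0.055],
    [[0,0,-0.005],[0,0,0],0.055],
    [[0.009,0,-0.005],[0,0,0],0.055],
    [[0.009,0,-0.005],[0,0,0],0.055],
    [[0.009,0,0],[0,0,0],0.055],
    [[0.009,0,0.005],[0,0,0],0.055],
    [[0.009,0,0.01],[0,0,0],0.055],
    [[0.009,0,0.01],[0,0,0],0.055],
    [[0.009,0,0.01],[0,0,0],0.035],
    [[0.009,0,0.01],[0,0,0],0.01],
    [[0.009,0,0.01],[0,0,0],0.01],
    [[0.009,0,0.01],[0,0,0],0.01],
    [[0.009,0,0.01],[0,0,0],0.01],
    [[0.009,0,0.01],[0,0,0],0.01],
    [[0.009,0,0.01],[0,0,0],0.01]
  ],
  "force": 50
}}

```text
time: 6.25
eef_pos: [0.4181, -0.2915, 0.1093]
ee_rot: [-0.106, 0.579, 0.805, 0.076]
ft_force: [-0.3, -0.0, 0.2]
width: 0.0108
finger_force: 0.0
```

```bash
python3 - <<'E'
from h import *
s=bot.read_state()
ims=[]
for c,n in(('side',60),('wrist',110)):
    p=bot.read_camera(c)
    w=np.array([rot(s['ee_rot']).apply([0,0,z])+s['eef_pos'] for z in(0,-.019)]+[[.4222,-.3035,.1232]])
    uv=cv2.projectPoints(w,p['rvec'],p['tvec'],p['intrinsics'],None)[0].reshape(-1,2);print(c,uv.round(1))
    u,v=uv[0].astype(int) if c=='side' else (320,300)
    im=p['color'][v-n:v+n,u-n:u+n];print(u-n,v-n); ims.append(cv2.resize(im,(400,400),interpolation=2)[:,:,::-1])
cv2.imwrite('pics/sw4.png',np.hstack(ims))
E
```

```text
side [[302.6 258.4]
 [303.9 253.7]
 [305.9 255.8]]
242 198
wrist [[318.5 272.9]
 [318.7 288.1]
 [318.8 303.2]]
210 190
```

View pics/sw4.png

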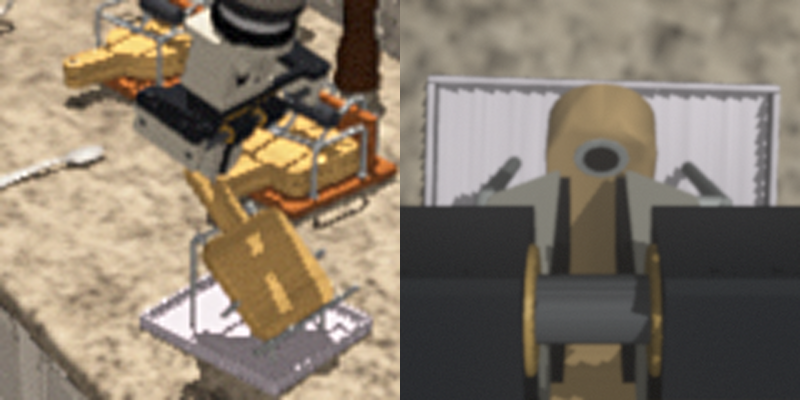

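```bash
python3 - <<'E'
from h import *
p=bot.read_camera('side')
q=[6.06885982e-05, 9.84483510e-01, 1.75477107e-01, 7.34564794e-06];P=np.array([ 0.1814292 , -0.49267985,  0.18955465])
a=cv2.imread('pics/side0.png')
for z in(0,-.019,-.045,-.066):
  for y in(-.046,.046):
    w=rot(q).apply([0,y,z])+P
    uv=cv2.projectPoints(w.reshape(1,3),p['rvec'],p['tvec'],p['intrinsics'],None)[0].ravel();print(z,y,uv.round(1))
    if z in(0,-.019): cv2.circle(a,tuple(uv.round().astype(int).tolist()),1,(0,0,255) if z==0 else (0,255,0),-1)
cv2.imwrite('pics/c5.png',cv2.resize(a[210:300,210:320],None,fx=6,fy=6,interpolation=0))
w=bot.read_camera('wrist'); s=bot.read_state(); Rw=R.from_rotvec(np.ravel(w['rvec'])).as_matrix()
C=-Rw.T@np.ravel(w['tvec']); t=rot(s['ee_rot']).inv()
print('cam in tool',t.apply(C-s['eef_pos']),'axis',t.apply(Rw[2]),'imgright',t.apply(Rw[0]),w['intrinsics'][0])
E
```

```text
0 -0.046 [249.9 282.5]
0 0.046 [277.5 295.3]
-0.019 -0.046 [249.6 276.1]
-0.019 0.046 [277.3 288.7]
-0.045 -0.046 [249.2 267.2]
-0.045 0.046 [277.2 279.5]
-0.066 -0.046 [248.9 259.8]
-0.066 0.046 [277. 272.]
cam in tool [ 0.07648566 -0.00128621 -0.19512264] axis [-2.87063748e-01 -4.64386006e-04  9.57911368e-01] imgright [-3.64059763e-04  9.99999863e-01  3.75689855e-04] [416.79510276   0.         315.6468199 ]
```

View pics/c5.png

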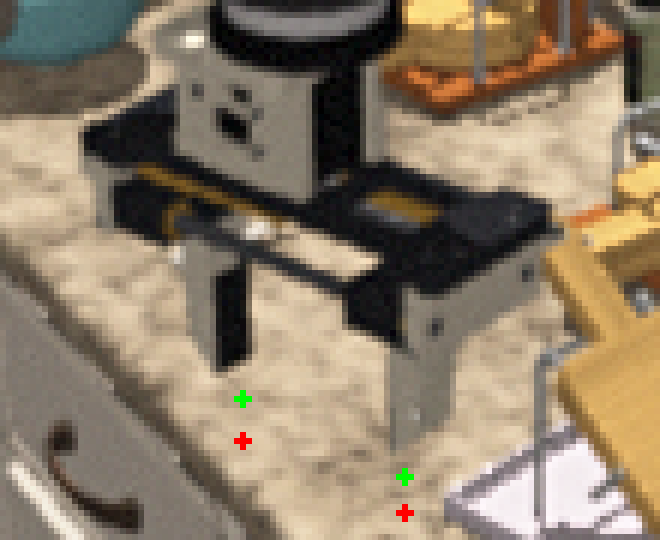

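The pictures settle it. The real fingertips end about 40 mm short of the reported TCP: in the side crop they end at about (235,370) and (395,450), against the red TCP marks at rows 440 and 512. The wrist view's scale gives the same offset. I'll use a 40 mm tip correction.

```bash
cat >> h.py <<'E'
OFF=.040
def gotip(pos,T): go(np.array(pos)+OFF*T[:,2],T)   # pos = true fingertip
E
python3 - <<'E'
from h import *
a=np.radians(-71.5);b=np.radians(40)
x=np.array([np.cos(a)*np.cos(b),np.sin(a)*np.cos(b),-np.sin(b)])
T=tool(frame(x,[0,0,1]),25)
H=np.array([.4225,-.3045,.1232])-.008*x
gotip(H+.008*T[:,2],T)
E
```

```text
shift [-0.0024  0.0001  0.0276] turn [-0.01  0.02  0.03] steps 0.553692696967067 0.004045954630719233
```

Request:
{"op": "carry_out", "data": {
  "moves": [
    [[0,0,0],[0,0,0],0.06],
    [[0,0,0],[0,0,0],0.06],
    [[0,0,0],[0,0,0],0.06],
    [[-0.002,0,0],[0,0,0],0.06],
    [[-0.002,0,0.01],[0,0,0],0.06],
    [[-0.002,0,0.02],[0,0,0],0.06],
    [[-0.002,0,0.028],[0,0,0],0.06],
    [[-0.002,0,0.028],[0,0,0],0.06],
    [[-0.002,0,0.028],[0,0,0],0.035],
    [[-0.002,0,0.028],[0,0,0],0.01],
    [[-0.002,0,0.028],[0,0,0],0.01],
    [[-0.002,0,0.028],[0,0,0],0.01],
    [[-0.002,0,0.028],[0,0,0],0.01],
    [[-0.002,0,0.028],[0,0,0],0.01]
  ],
  "force": 50
}}

```text
time: 7.85
eef_pos: [0.4165, -0.2865, 0.0819]
ee_rot: [-0.106, 0.579, 0.805, 0.076]
ft_force: [-1.1, 0.5, 1.2]
width: 0.0257
finger_force: 50.0
```

Gripped (25.7 mm, 50 N). Next I work out the lift and the transit.

```bash
cat >> h.py <<'E'
K=np.array([.6205,-.1325]); YAW=9.5; GX=-.096  # keeper, grip point from blade centre along paddle x
def place(kx,ky,z,pitch=0,t=25,K=K,yaw=YAW):   # blade centre at keeper coords, z of its mid-thickness
    a,b=np.radians([yaw,pitch]); ux=np.array([np.cos(a),np.sin(a),0]);uy=np.array([-ux[1],ux[0],0])
    x=ux*np.cos(b)-np.array([0,0,np.sin(b)]); P=frame(x,[0,0,1]); T=tool(P,t)
    c=np.r_[K,0]+kx*ux+ky*uy+np.array([0,0,z])
    gotip(c+GX*P[:,0]+.008*T[:,2],T)
E
python3 - <<'E'
from h import *
place(-.112,0,.19)
E
```

```text
shift [ 0.1236  0.0569 -0.0338] turn [ -7.19 -32.97 -82.1 ] steps 2.8046368715298597 10.333213944853917
```

Request:
{"op": "carry_out", "data": {
  "moves": [
    [[0.005,0,-0.019],[0,0,0],0.01],
    [[0.013,0,-0.048],[0,0,0],0.01],
    [[0.021,0,-0.077],[0,0,0],0.01],
    [[0.026,0,-0.097],[0,0,0],0.01],
    [[0.031,0,-0.116],[0,0,0],0.01],
    [[0.031,0,-0.116],[0,0,0],0.01],
    [[0.031,0,-0.116],[0,0,0],0.01]
  ]
}}

```text
time: 8.55
eef_pos: [0.4162, -0.2864, 0.2011]
ee_rot: [-0.106, 0.579, 0.805, 0.076]
ft_force: [-0.0, -0.6, -0.6]
width: 0.0251
finger_force: 49.9
```

```bash
python3 - <<'E'
from h import *
place(-.112,0,.19)
look('side',['paddle_handle','paddle_blade','paddle_nose'])
s=bot.read_state();C=rot(s['ee_rot']).as_matrix()
print('exp grip', s['eef_pos']-.048*C[:,2])
E
```

```text
shift [0.0926 0.0572 0.0813] turn [ -7.2  -33.02 -82.08] steps 2.7165387015518925 10.333531293298737
side paddle_handle 0.76 [ 0.3891 -0.6876  0.006 ] [373. 362.]
side paddle_handle 0.73 [ 0.421  -0.3034  0.2454] [306. 219.]
side paddle_handle 0.17 [ 0.4111  0.0232 -0.0018] [256. 249.]
side paddle_blade 0.87 [ 0.4395 -0.3663  0.1824] [322. 246.]
side paddle_blade 0.56 [ 0.4517 -0.405   0.154 ] [333. 259.]
side paddle_nose 0.98 [ 0.453  -0.806   0.0061] [424. 381.]
side paddle_nose 0.75 [ 0.4543 -0.4027  0.1534] [333. 258.]
exp grip [ 0.42001661 -0.29793642  0.24687813]
```

Request:
{"op": "carry_out", "data": {
  "moves": [
    [[0.031,0.019,0.027],[-2.4,-11,-27.4],0.01],
    [[0.031,0.019,0.027],[-2.4,-11,-27.4],0.01],
    [[0.031,0.019,0.027],[-2.4,-11,-27.4],0.01],
    [[0.031,0.019,0.027],[-2.4,-11,-27.4],0.01],
    [[0.062,0.038,0.054],[-4.8,-22,-54.7],0.01],
    [[0.062,0.038,0.054],[-4.8,-22,-54.7],0.01],
    [[0.062,0.038,0.054],[-4.8,-22,-54.7],0.01],
    [[0.062,0.038,0.054],[-4.8,-22,-54.7],0.01],
    [[0.093,0.057,0.081],[-7.2,-33,-82.1],0.01],
    [[0.093,0.057,0.081],[-7.2,-33,-82.1],0.01],
    [[0.093,0.057,0.081],[-7.2,-33,-82.1],0.01],
    [[0.093,0.057,0.081],[-7.2,-33,-82.1],0.01],
    [[0.093,0.057,0.081],[-7.2,-33,-82.1],0.01],
    [[0.093,0.057,0.081],[-7.2,-33,-82.1],0.01],
    [[0.093,0.057,0.081],[-7.2,-33,-82.1],0.01]
  ]
}}

```text
time: 10.25
eef_pos: [0.4354, -0.1635, 0.1475]
ee_rot: [0.215, -0.08, 0.973, 0.018]
ft_force: [-0.5, 0.6, -1.9]
width: 0.0254
finger_force: 49.9
```

```bash
python3 - <<'E'
from h import *
place(-.112,0,.19)
print(bot.read_state()['qpos'].round(2))
N=['paddle_handle','paddle_blade','paddle_nose','keeper_square','square_pile_top','crossbar_square','back_stop_square']
look('wrist',N,'w6.png');look('top',N[:3]);look('side',N,'s6.png')
E
```

```text
shift [0.0005 0.     0.0009] turn [-0.   -0.04 -0.09] steps 0.02109741248602075 0.011177725068104796
[-0.8   0.1   2.08  0.52  0.77 -2.88]
wrist paddle_handle 0.62 [ 0.4207 -0.1687  0.1867] [312. 322.]
wrist paddle_blade 0.86 [ 0.5035 -0.1532  0.1883] [316. 420.]
top paddle_handle 0.92 [ 0.419  -0.1658  0.1893] [314. 274.]
top paddle_handle 0.87 [ 0.3871 -0.6866  0.009 ] [475. 300.]
top paddle_blade 0.8 [ 0.5106 -0.1487  0.1894] [310. 243.]
top paddle_blade 0.63 [ 0.4287 -0.7612  0.0087] [498. 289.]
top paddle_nose 0.87 [ 0.559  -0.1436  0.1905] [309. 227.]
top paddle_nose 0.78 [ 0.4546 -0.8033  0.0093] [511. 281.]
top paddle_nose 0.47 [ 0.4415 -0.3468 -0.0014] [370. 279.]
side paddle_handle 0.92 [ 0.3926 -0.6866  0.0074] [374. 361.]
side paddle_handle 0.67 [ 0.4198 -0.1669  0.1891] [283. 220.]
side paddle_blade 0.87 [ 0.433  -0.7619  0.013 ] [406. 371.]
side paddle_blade 0.63 [ 0.5055 -0.1555  0.1859] [304. 214.]
side paddle_blade 0.62 [ 0.6881 -0.1216  0.0487] [342. 234.]
side paddle_nose 0.95 [ 0.5611 -0.1465  0.1908] [317. 208.]
side paddle_nose 0.9 [ 0.4533 -0.805   0.0053] [424. 381.]
side keeper_square 0.73 [ 0.6241 -0.1375 -0.002 ] [329. 253.]
side keeper_square 0.6 [ 0.6327 -0.1315  0.0483] [331. 239.]
side square_pile_top 0.66 [ 0.6301 -0.1323  0.0463] [330. 240.]
side crossbar_square 0.51 [ 0.5819 -0.1362  0.0815] [320. 235.]
side back_stop_square 0.82 [ 0.6905 -0.1232  0.0478] [343. 235.]
```

View pics/w6.png

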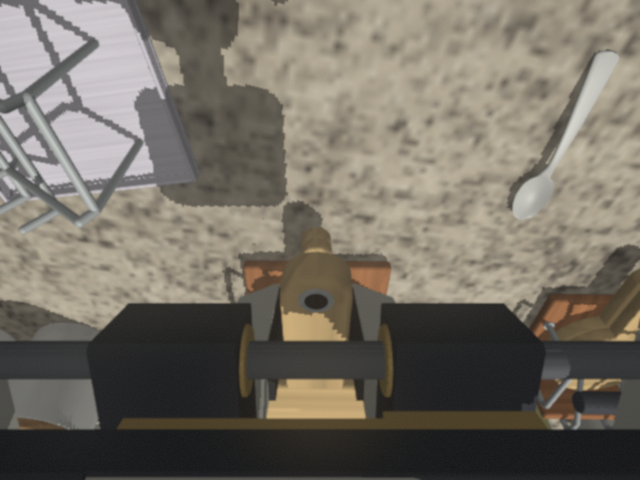

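The view matches the plan: our handle tip (316,270) lies right over the pile's handle tip (316,240), and the measured paddle pose is within 2 mm. Now I lower, then slide in.

```bash
python3 - <<'E'
from h import *
place(-.112,0,.060)
place(-.05,0,.060)
place(.019,0,.060)
E
```

```text
shift [ 0.0553 -0.0002  0.1188] turn [0.01 0.   0.02] steps 2.621051305736691 0.00252038237596068
shift [-0.0009 -0.0002  0.145 ] turn [0.01 0.   0.02] steps 2.9003080998065713 0.00252038237596068
shift [-0.0634 -0.0002  0.1742] turn [0.01 0.   0.02] steps 3.707202058383409 0.00252038237596068
```

Request:
{"op": "carry_out", "data": {
  "moves": [
    [[0.01,0,0.022],[0,0,0],0.01],
    [[0.02,0,0.044],[0,0,0],0.01],
    [[0.03,0,0.065],[0,0,0],0.01],
    [[0.04,0,0.087],[0,0,0],0.01],
    [[0.048,0,0.104],[0,0,0],0.01],
    [[0.055,0,0.119],[0,0,0],0.01],
    [[0.055,0,0.119],[0,0,0],0.01],
    [[0.045,0,0.1235],[0,0,0],0.01],
    [[0.035,0,0.128],[0,0,0],0.01],
    [[0.025,0,0.133],[0,0,0],0.01],
    [[0.016,0,0.137],[0,0,0],0.01],
    [[0.007,0,0.141],[0,0,0],0.01],
    [[-0.001,0,0.145],[0,0,0],0.01],
    [[-0.001,0,0.145],[0,0,0],0.01]
  ]
}}

```text
time: 12.65
eef_pos: [0.5005, -0.1522, 0.0212]
ee_rot: [0.211, -0.08, 0.974, 0.018]
ft_force: [-1.1, -0.7, -2.1]
width: 0.0254
finger_force: 49.9
```

```bash
python3 - <<'E'
from h import *
place(.019,0,.060)
s=bot.read_state();print(s['qpos'].round(2),s['ft_force'])
N=['paddle_handle','paddle_blade','paddle_nose','crossbar_square']
look('top',N);p=look('side',N)
cv2.imwrite('pics/s7.png',cv2.resize(p['color'][195:275,260:370],(770,560),interpolation=2)[:,:,::-1])
E
```

```text
shift [-0.0572 -0.0003  0.0311] turn [-0.   -0.57 -0.11] steps 1.301559312701206 0.06811222586360197
[-0.65  0.43  2.1   0.81  0.43 -3.1 ] [-1.13670792 -0.72394044 -2.09448864]
top paddle_handle 0.93 [ 0.4851 -0.1531  0.0634] [311. 259.]
top paddle_handle 0.57 [ 0.3876 -0.6866  0.0081] [475. 300.]
top paddle_handle 0.54 [0.7091 0.1977 0.0497] [207. 187.]
top paddle_blade 0.84 [ 0.4331 -0.7646  0.0089] [499. 287.]
top paddle_blade 0.76 [ 0.5755 -0.1379  0.0623] [307. 231.]
top paddle_nose 0.95 [ 0.4566 -0.8054  0.011 ] [512. 281.]
top paddle_nose 0.66 [ 0.6291 -0.1342  0.0622] [307. 215.]
top crossbar_square 0.89 [ 0.5911 -0.1364  0.1032] [307. 223.]
side paddle_handle 0.91 [ 0.3886 -0.687   0.0084] [373. 362.]
side paddle_handle 0.79 [ 0.4862 -0.1587  0.0657] [299. 248.]
side paddle_blade 0.85 [ 0.5702 -0.1439  0.0625] [318. 241.]
side paddle_blade 0.79 [ 0.4346 -0.7596  0.0093] [406. 372.]
side paddle_blade 0.7 [ 5.097e-01  4.326e-01 -3.000e-04] [233. 204.]
side paddle_nose 0.67 [ 0.4552 -0.8061  0.0057] [425. 381.]
side paddle_nose 0.66 [ 0.6243 -0.1311  0.0607] [329. 236.]
```

View pics/s7.png

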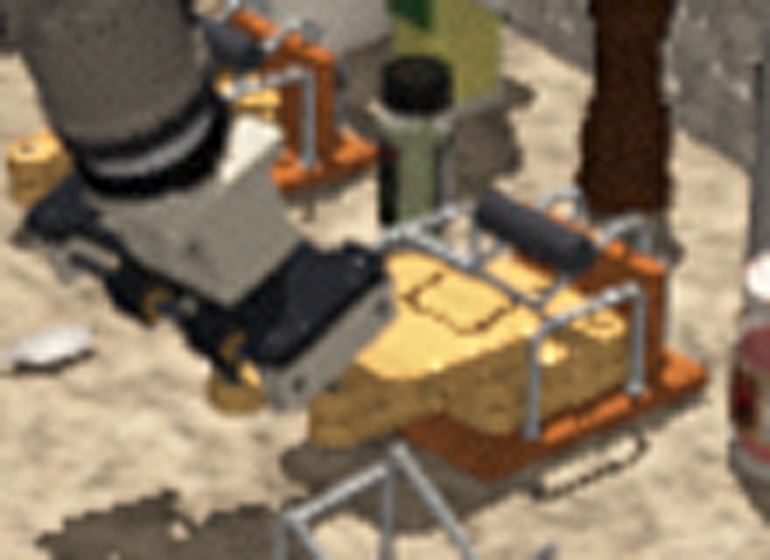

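The blade is entering under the wires (crossbar lifted, blade between the guides at crop 490,320). Joint 6 is close to its limit, so I go in with small steps.

Request:
{"op": "carry_out", "data": {
  "moves": [
    [[-0.007,0,0.003],[0,-0.5,0],0.01],
    [[-0.014,0,0.006],[0,-0.5,0],0.01],
    [[-0.021,0,0.0095],[0,-0.5,0],0.01],
    [[-0.027,0,0.0125],[0,-0.5,0],0.01],
    [[-0.027,0,0.0125],[0,-0.5,0],0.01],
    [[-0.027,0,0.0125],[0,-0.5,0],0.01]
  ]
}}

```text
time: 13.75
eef_pos: [0.5294, -0.1474, 0.0212]
ee_rot: [0.215, -0.08, 0.973, 0.018]
ft_force: [-0.7, -0.3, -2.4]
width: 0.0257
finger_force: 49.9
```

```bash
python3 - <<'E'
from h import *
place(.019,0,.060)
s=bot.read_state();print(s['qpos'].round(3),s['ft_force'])
E
```

```text
shift [-0.0303 -0.0002  0.0193] turn [-0.02 -0.08 -0.11] steps 0.71835235830861 0.0157955225546162
[-0.607  0.459  2.049  0.785  0.429 -3.031] [-0.68392025 -0.26761417 -2.36488277]
```

Request:
{"op": "carry_out", "data": {
  "moves": [
    [[-0.008,0,0.0045],[0,0,0],0.01],
    [[-0.015,0,0.009],[0,0,0],0.01],
    [[-0.021,0,0.0125],[0,0,0],0.01],
    [[-0.026,0,0.016],[0,0,0],0.01],
    [[-0.03,0,0.019],[0,0,0],0.01],
    [[-0.03,0,0.019],[0,0,0],0.01],
    [[-0.03,0,0.019],[0,0,0],0.01]
  ]
}}

```text
time: 14.45
eef_pos: [0.5638, -0.1417, 0.0165]
ee_rot: [0.215, -0.08, 0.973, 0.018]
ft_force: [0.1, -0.4, -2.0]
width: 0.0256
finger_force: 49.9
```

```bash
python3 - <<'E'
from h import *
place(.026,0,.060)
s=bot.read_state();print(s['qpos'].round(3),s['ft_force'])
N=['paddle_handle','paddle_nose','paddle_blade','square_pile_top','crossbar_square']
look('top',N);look('side',N)
E
```

```text
shift [-0.007  -0.0002  0.0033] turn [-0.02 -0.09 -0.13] steps 0.15382807290465642 0.018527278713639024
[-0.551  0.504  1.974  0.73   0.428 -2.921] [ 0.11689194 -0.42104643 -1.9714887 ]
top paddle_handle 0.87 [ 0.3851 -0.6864  0.0078] [475. 301.]
top paddle_handle 0.74 [ 0.5483 -0.1442  0.0595] [309. 240.]
top paddle_nose 0.83 [ 0.6883 -0.1196  0.0582] [304. 197.]
top paddle_nose 0.8 [ 0.457  -0.8056  0.0079] [511. 281.]
top paddle_blade 0.86 [ 0.4291 -0.7634  0.0078] [498. 289.]
top paddle_blade 0.63 [0.5874 0.1778 0.0764] [208. 222.]
top paddle_blade 0.62 [ 0.6379 -0.1307  0.0619] [306. 212.]
top crossbar_square 0.54 [ 0.5953 -0.1335  0.1179] [306. 221.]
side paddle_handle 0.71 [ 0.5475 -0.1462  0.0558] [313. 245.]
side paddle_handle 0.68 [ 0.3918 -0.6859  0.0058] [374. 362.]
side paddle_handle 0.35 [0.6349 0.1858 0.0422] [287. 209.]
side paddle_nose 0.82 [ 0.4528 -0.8055  0.0054] [424. 381.]
side paddle_nose 0.7 [ 0.6884 -0.1236  0.0563] [342. 233.]
side paddle_blade 0.81 [ 0.433  -0.7609  0.0094] [406. 372.]
side paddle_blade 0.77 [ 0.6317 -0.1302  0.0591] [330. 236.]
side paddle_blade 0.71 [ 0.7121 -0.1171  0.0555] [347. 231.]
side square_pile_top 0.7 [ 0.6299 -0.1274  0.0491] [329. 239.]
side crossbar_square 0.66 [ 0.5983 -0.1376  0.1127] [324. 226.]
```

Request:
{"op": "carry_out", "data": {
  "moves": [
    [[0.0013,0,0.0027],[0,0,0],0.01],
    [[0.0004,0,0.0031],[0,0,0],0.01],
    [[-0.0005,0,0.0035],[0,0,0],0.01],
    [[-0.0014,0,0.004],[0,0,0],0.01],
    [[-0.0023,0,0.0044],[0,0,0],0.01],
    [[-0.0023,0,0.0044],[0,0,0],0.01]
  ]
}}

```text
time: 15.65
eef_pos: [0.5676, -0.141, 0.0134]
ee_rot: [0.215, -0.08, 0.973, 0.018]
ft_force: [-1.3, -0.3, -2.1]
width: 0.0252
finger_force: 49.9
```

Request:
{"op": "carry_out", "data": {
  "moves": [
    [[-0.0009,0,0.0004],[0,0,0],0.01],
    [[-0.0018,0,0.0008],[0,0,0],0.01],
    [[-0.0027,0,0.0013],[0,0,0],0.01],
    [[-0.0027,0,0.0013],[0,0,0],0.01]
  ]
}}

```text
time: 16.05
eef_pos: [0.5676, -0.1409, 0.0123]
ee_rot: [0.213, -0.08, 0.974, 0.018]
ft_force: [-20.7, -7.5, 3.2]
width: 0.0254
finger_force: 49.9
```

Contact with the back stop (about 21 N). I relax, lower a touch, release and back out along the fingers.

Request:
{"op": "carry_out", "data": {
  "moves": [
    [[0.0018,0,-0.0009],[0,0,0],0.01],
    [[0.0022,0,0],[0,0,0],0.01],
    [[0.0022,0,0],[0,0,0],0.03],
    [[0.0022,0,0],[0,0,0],0.05],
    [[0.0022,0,0],[0,0,0],0.05],
    [[0.0022,0,0],[0,0,0],0.05],
    [[0.0022,0,0],[0,0,0],0.05],
    [[0.0042,0,-0.015],[0,0,0],0.05],
    [[0.0082,0,-0.035],[0,0,0],0.05],
    [[0.0152,0,-0.06],[0,0,0],0.05],
    [[0.0222,0,-0.09],[0,0,0],0.05],
    [[0.0222,0,-0.09],[0,0,0],0.05]
  ]
}}

```text
time: 17.25
eef_pos: [0.5134, -0.1511, 0.0884]
ee_rot: [0.216, -0.08, 0.973, 0.016]
ft_force: [-0.3, 0.1, 0.1]
width: 0.0498
finger_force: 0.0
```

```bash
python3 - <<'E'
from h import *
s=bot.read_state();print(s['time'],s['qpos'].round(3),s['ft_force'],s['eef_pos'])
N=['paddle_handle','paddle_nose','paddle_blade','crossbar_square']
w=look('wrist',N);look('top',N);p=look('side',N)
a=cv2.resize(p['color'][195:275,270:370],(500,400),interpolation=2);b=cv2.resize(w['color'],(300,225))
cv2.imwrite('pics/f8.png',np.hstack([a,np.vstack([b,np.zeros((175,300,3),np.uint8)])])[:,:,::-1])
E
```

```text
17.25 [-0.637  0.309  2.021  0.589  0.576 -2.832] [-0.32790768  0.06002474  0.12951056] [ 0.51336109 -0.15110492  0.08837878]
wrist paddle_handle 0.57 [ 0.5539 -0.1503  0.0505] [309. 277.]
wrist paddle_nose 0.66 [ 0.6885 -0.125   0.054 ] [314. 390.]
wrist crossbar_square 0.61 [ 0.5932 -0.1363  0.1098] [321. 397.]
top paddle_handle 0.77 [ 0.385  -0.6892  0.0043] [475. 301.]
top paddle_handle 0.75 [ 0.549  -0.1427  0.0526] [309. 240.]
top paddle_handle 0.69 [ 0.6931 -0.1164  0.0548] [303. 196.]
top paddle_nose 0.92 [ 0.457  -0.8088  0.0039] [512. 281.]
top paddle_nose 0.85 [ 0.6935 -0.1218  0.0546] [304. 196.]
top paddle_nose 0.59 [ 0.6445 -0.1281  0.0523] [306. 211.]
top paddle_blade 0.61 [ 0.4285 -0.7628  0.0053] [498. 289.]
top crossbar_square 0.81 [ 0.5949 -0.1376  0.1082] [308. 222.]
top crossbar_square 0.64 [ 0.4428 -0.3492  0.001 ] [370. 278.]
side paddle_handle 0.74 [ 0.3911 -0.6868  0.0056] [374. 362.]
side paddle_handle 0.58 [ 0.5523 -0.1442  0.0538] [314. 245.]
side paddle_nose 0.83 [ 0.6909 -0.122   0.0538] [343. 233.]
side paddle_nose 0.81 [ 0.4548 -0.8074  0.0061] [425. 381.]
side paddle_nose 0.55 [0.3918 0.3316 0.0012] [217. 218.]
side paddle_blade 0.58 [ 0.6388 -0.1362  0.0499] [333. 239.]
side paddle_blade 0.57 [ 0.4326 -0.7592  0.0118] [405. 371.]
side crossbar_square 0.53 [ 0.5907 -0.1345  0.1071] [322. 227.]
```

View pics/f8.png

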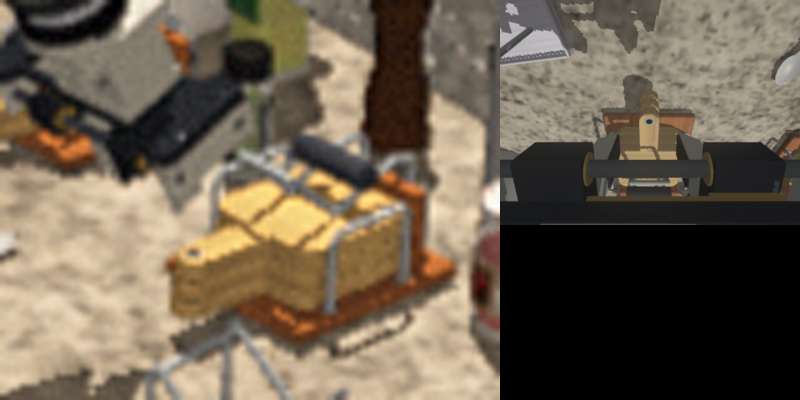

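The paddle lies flat on the pile (z about 0.053), with its nose at the back stop and the hold-down resting on it (crossbar about 108 mm up). The gripper is clear, at crop (190,170). Handing in.

```bash
python3 -c "
from rig import bot
print(bot.hand_in())"
```

```text
the job is handed in; nothing more can be done
None
```

The job is handed in, with no verdict returned: the paddle lies flat on the square pile with its nose at the back stop, handle towards you, the hold-down resting on it and the gripper clear.

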